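# Lock the coin funnel onto the rail over the empty tube

## Task

Take the coin funnel stand out of its parking block by its wing grip and mount it on the T-slot rail with its spout over the empty coin tube. Rest the T-head lightly on the slot with the funnel roughly along the rail (on the side from which a clockwise turn swings it over the tubes) and twist a little until you feel it drop in; slide it along to the right place, push it down against its spring collar until it touches the channel floor, turn it a quarter turn clockwise (seen from above) so that it locks under the lips with the spout over the empty tube, and let go: the spring clamps it upright. Feel your way: the rail stands on glass, so never load it with more than about 2.5 kg (25 N), and leave the tubes, the cup, the loupe and the other things where they stand.

Things in the scene. Friction and masses are not known exactly. Their poses are not given: they have to be found in the camera images.
- funnel_stand: Grey coin funnel on a short steel stand, 0.19 to 0.27 kg. Origin: on the post axis, where the underside of its free collar rests; z up the post, x from post to funnel. 12 mm post; a rod at z = 104 mm carries the funnel (62 mm rim, top at z = 124 mm, axis at x = 62 mm). A sprung aluminium collar, 38 mm across, slides up the post: 10 mm at most, 4 N at first, 1 N more per mm.
- wing_grip (a point): Centre of the black wing grip on top of the post, z = 157 mm in the stand's frame, on the post axis. Block 28 mm along x, 14 mm along y (pinch these two flat faces), 28 mm tall.
- stem (a point): Point on the post axis 5 mm below the stand's origin, at the T-head: a steel bar 6 mm thick, 9.5 mm wide, 24.6 mm long, locked on its screwed stem out of sight, differently each time: top 0.5 to 4.5 mm below the origin, length up to 16 degrees anticlockwise or 10 clockwise of the stand's x. In the channel it turns 84 to 88 degrees CLOCKWISE from above, then its corners wedge on the walls.
- spout (a point): Centre of the lower end of the funnel's spout (20 mm across, 15 mm bore), at (62, 0, 70) mm in the stand's frame.
- station: Fixed counting station: aluminium T-slot rail, 45 mm wide, 260 mm long, 30 mm high, with a black rack for three tubes in front of it. Origin: centre of the rail's underside; y along the rail, z up; the rack lies on its -x side, tube seats at x = -62 mm, y = -50, 0 and +50 mm, seat floors 6 mm above the origin.
- slot (a point): Centre of the rail's top face, mid-slot, axes as the station's. The slot runs along y, open on top over the whole rail: mouth 11 mm wide, sharp edges, lips 5 mm thick. When the collar meets the rail the T-head is still between the lips; pushing on against the spring (0.5 to 4.5 mm, as the head's reach is) brings it clear below them.
- channel (a point): Centre of the floor of the channel under the lips, 12.5 mm below the rail's top; the channel is 24 mm wide, 7.5 mm high. The head clears the lips only 1.5 mm before it meets this hard floor, so feel for the floor and do not press on. Turned across and let go, the head is drawn up by the spring against the lips and clamps.
- tube_empty: The EMPTY clear polycarbonate coin tube, 31 mm outside, 27 mm inside, 75 mm tall, loose in one of the three seats of the rack (which one varies). Origin: centre of its underside, z up.
- tube_empty_rim (a point): Centre of the empty tube's mouth, 75 mm above its underside.
- tube_brass: Coin tube of the same size full of brass-coloured coins, standing in the rack. Leave it in place.
- tube_silver: Coin tube of the same size full of silver-coloured coins, standing in the rack. Leave it in place.
- dock: Fixed black plastic parking block 70 x 60 x 26 mm (x, y, z), origin centre of its underside; a pocket 32 mm (x) by 19 mm (y), 16 mm deep, in its top holds the stand's T-head loosely. The stand starts upright in it, collar on its top, funnel along the dock's +x.
- cup: White enamel sorting cup, 72 mm across, 62 mm tall, bystander.
- loupe: Black aluminium loupe, 42 mm across, 45 mm tall, bystander.
- capsule: Clear round coin capsule with a gold coin, 42 mm across, 8 mm thick, lying flat, bystander.
- tongs: Steel coin tongs, 125 mm long, lying flat, bystander.
- brush: Small coin brush, 133 mm long, lying flat, bystander.

How it is judged (in metres and radians):
On the way, in this order (a step that is already met when the one before it is completed fails the run):
1. the T-foot is down in the slot, its collar on the rail, funnel roughly along the rail (z of funnel_stand in the frame of slot below 0.0015 m and x of funnel_stand in the frame of slot between -0.003 and 0.003 m and angle between the x axis of funnel_stand and the y axis of slot, either way round below 0.4 rad), for 0.1 s.
2. the T-head has been turned across the slot below the lips (z of funnel_stand in the frame of slot below 0.0015 m and x of funnel_stand in the frame of slot between -0.003 and 0.003 m and angle between the x axis of funnel_stand and the x axis of slot, either way round below 0.45 rad), for 0.1 s.
At the end, for the whole second after the job is handed in: Stand released and at rest, locked: funnel swung across the rail (within 0.45 rad), T-head under the lips, its origin at most 1.5 mm above the rail top and within 3 mm of mid-slot, upright within 0.06 rad, spout within 6 mm of the empty tube's axis, all tubes upright (all of step 2 and horizontal distance between spout and tube_empty_rim below 0.006 m and angle between funnel_stand's own z axis and vertical below 0.06 rad and linear speed of funnel_stand below 0.02 m/s and angle between each of tube_empty, tube_brass, tube_silver's own z axis and vertical below 0.08 rad); the robot touches nothing.
It fails at once if the stand and the station press on each other with more than 25 N (contact force between funnel_stand and station above 25 N).
It fails at once if a coin tube is knocked (distance of any of tube_empty, tube_brass, tube_silver from where it was at the start of the episode above 0.006 m).
It fails at once if a bystander is moved (distance of any of cup, loupe, capsule, tongs, brush from where it was at the start of the episode above 0.015 m).
It also fails if it takes over 72 s, if anything falls off the work surface, if the arm or the gripper's body presses on something with over 40 N, if the wrist force passes 120 N, or if a joint passes its speed limit or range.

## Robot

A 7-joint arm with a two-finger parallel gripper is mounted at the origin on the work surface. World frame = base frame: x ahead of the robot, y to its left, z up, the work surface at z = 0. Lengths are in mm, angles in rad, forces in N, time in s.
With the tool pointing down it reaches from about 400 to 875 mm from the base axis. Payload 4.4 kg.
Tool frame: the origin (TCP) lies midway between the tips of the shut fingers; the grasp point (between the pads) lies ctrl.grip_depth behind it (ctrl.grip_depth is the distance from the TCP to the grasp point, in mm); z points along the fingers, y is the line along which they close (so a half turn about z gives the same grasp; the last joint's range is limited). The gripper opens to 85 mm and grips with 20 to 120 N. Pads are 22 mm wide; open, the fingers measure 114 mm over their backs; the gripper's body (76 mm by 85 mm) begins 54 mm behind the grasp point. The pads swing forward as they close: fully open they stand 13 mm farther back than shut.
Start: joints at [1.118, 0.628, 0.038, 1.517, -0.027, 0.996, -0.02], TCP at [245.226, -601.982, 205.413] pointing down, gripper open.
Joint ranges: [-3.06, 3.06], [-0.37, 2.12], [-1.25, 1.32], [0.18, 2.47], [-1.1, 4.24], [0.23, 1.98], [-2.94, 2.94]. Speed limits (rad/s): [2.57, 2.57, 3.14, 3.14, 3.14, 3.14, 3.14].

## Interface

Orientations are given as [roll, pitch, yaw] about the fixed x, y, z axes, in that order (R = Rz(yaw) Ry(pitch) Rx(roll)).
In Python, from cell import ctrl gives the robot as it stands.
- The arm moves only by the tool carry_out, never from a script. Its argument "deltas" is one flat list of numbers, 7 for each row, row after row: the turn, a rotation vector about the tool's x, y, z in degrees, then the shift along the tool's x, y, z in m, then the closure, from -1 (fully open) to 1 (shut). In form: [wx, wy, wz, dx, dy, dz, claw, wx, wy, wz, dx, dy, dz, claw, ...]. A call has 1 to 12 rows; each row shifts and turns the commanded pose from where the row before left it, along the tool's axes as they then stand; what a row does not reach is not made up. A row lasts 1/8 s, in which the tool goes at most 62.5 mm and 10.7 degrees, less where a joint would pass 70% of its speed; a pose out of reach is approached as far as the arm can. A call with a gripper value outside its range is refused whole. The fingers move at their own pace and stop on an object; the grip force is fixed at half the most. Time passes only in rows, so rows that do not move let the fingers close. It gives the time, the measured TCP pose, the force, the opening and the grip force at its end, in the units of the state.
- ctrl.read_state(): the state, without advancing time (a new reading comes with each control period).
- ctrl.get_image(name): name is "scene" or "top" or "wrist"; returns the picture (480x640x3 uint8, red, green, blue); there is no depth.
- ctrl.calibration(name): a dict with "mtx" (3x3 intrinsics, pixels), "R" (3x3) and "t" (3): a world point X has camera coordinates R X + t. Camera axes: x right, y down, z forward; pixel columns grow to the right and rows downward; lengths in mm; the calibration is good to about 2 mm. A picture is of the moment at which its call begins: read the wrist's pose just before it. calibration takes no time and is no camera call; for the wrist camera it gives the pose at the moment of the call.
- ctrl.finish_job(): hands the job in; it is judged then, once.
The state is a dict: "clock": time; "qpos": joint angles; "qd": joint speeds; "tau": joint torques, N m; "eef_pos": TCP position; "tool_rot": TCP orientation; "force": force on the tool from outside, world axes, zero at the start; "torque": the same for the moment, N m; "width": finger opening in mm; "gripper_force": force on a finger pad.
Only numpy, scipy, OpenCV 4.12 (cv2) and the standard library are available. Lean on these libraries where they do the work, as an engineer would, in place of code of your own. Each camera call takes 0.05 s, during which the arm holds its last target. There are 200 camera calls.

## Working session

There is one attempt and no reset: what is moved stays moved. The work goes in short steps, Python scripts to look and compute and a tool call to move; the robot and the scene stay as the last step left them, time stands still between calls to the robot, and variables do not carry over. Pictures are saved under pics/ and viewed, at most 11 in all, crops included, and the job is handed in when it is done.

Besides the shell and the picture viewer there is one more tool, called after "Request:" in YAML: its name, and indented under it one key for each argument. carry_out: Moves the arm, as the interface text tells. Its arguments: {"type":"object","properties":{"deltas":{"type":"array"}},"required":["deltas"]}

```bash
ls; mkdir -p pics; python3 - <<'E'
from cell import ctrl
import cv2,numpy as np
s=ctrl.read_state();print(s, ctrl.grip_depth)
for n in("scene","top"):
    cv2.imwrite(f"pics/{n}0.png",ctrl.get_image(n)[:,:,::-1]);c=ctrl.calibration(n);print(n,c)
E
```

```text
pics
{'clock': 0.0, 'qpos': array([ 1.11817874,  0.62931627,  0.03844762,  1.51838259, -0.02699837,
        0.9962775 , -0.02001645]), 'qd': array([-2.97536055e-04,  2.39545294e-04,  1.26354454e-03, -4.93557505e-05,
        1.63683102e-04, -1.67321968e-03, -3.77357023e-04]), 'tau': array([-4.14615070e-04, -5.63397110e+01,  1.22598186e+00, -1.93444240e+01,
        1.09501611e-02,  1.03724716e-02, -2.30738300e-05]), 'eef_pos': array([ 244.97729202, -601.34340636,  204.50391165]), 'tool_rot': array([-3.13972731e+00,  2.80074938e-05,  3.86797134e-01]), 'force': array([-1.07722648,  0.08080116, -0.13513555]), 'torque': array([-0.00712   , -0.03108632, -0.00031437]), 'gripper_force': 0.0, 'width': 85.57304348213368} 18.700000000000003
scene {'mtx': array([[490.82151488,   0.        , 322.25501914],
       [  0.        , 490.82151488, 246.32163585],
       [  0.        ,   0.        ,   1.        ]]), 'R': array([[ 0.41597352,  0.90929883, -0.01190194],
       [ 0.66045404, -0.31108049, -0.68339548],
       [-0.62511318,  0.27641374, -0.72995134]]), 't': array([-200.78617163, -287.17584444, 1512.50709593])}
top {'mtx': array([[554.86457367,   0.        , 330.64602267],
       [  0.        , 554.86457367, 238.21445552],
       [  0.        ,   0.        ,   1.        ]]), 'R': array([[ 0.01798999, -0.99983598, -0.00209276],
       [-0.98857637, -0.01747405, -0.14970443],
       [ 0.14964331,  0.00476204, -0.98872858]]), 't': array([ -40.39718702,  584.14684611, 1250.5612406 ])}
```

View pics/scene0.png

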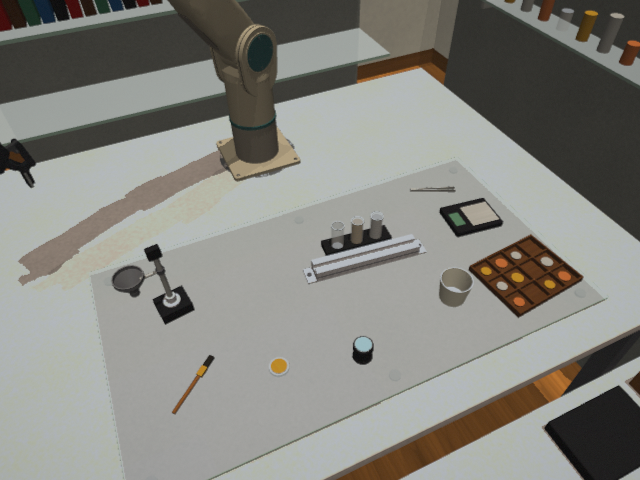

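View pics/top0.png

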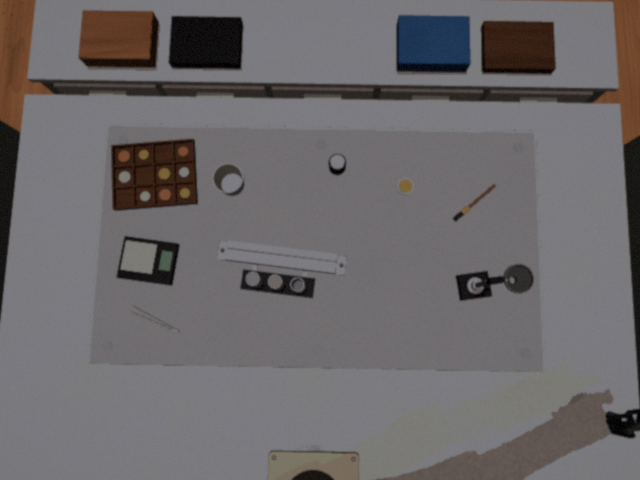

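The scene view shows the stand in its dock at (172,300), the rail from (310,272) to (422,248), and the tubes at (337,235), (357,230) and (376,225). The left tube, at (298,285) in the top view, looks empty. In the top view the grip is near (480,285) and the funnel at (518,278).

```bash
cat > h.py <<'E'
import numpy as np,cv2
from cell import ctrl
def ray(c,px):
    d=c["R"].T@np.linalg.inv(c["mtx"])@np.array([px[0],px[1],1.]);return -c["R"].T@c["t"],d/np.linalg.norm(d)
def plane(c,px,z):
    o,d=ray(c,px);return (o+d*(z-o[2])/d[2])
def proj(c,X):
    p=c["mtx"]@(c["R"]@np.asarray(X,float)+c["t"]);return p[:2]/p[2]
def tri(obs):
    A=np.zeros((3,3));b=np.zeros(3)
    for c,px in obs:
        o,d=ray(c,px);M=np.eye(3)-np.outer(d,d);A+=M;b+=M@o
    X=np.linalg.solve(A,b);return X,[np.linalg.norm((np.eye(3)-np.outer(d,d))@(X-o)) for o,d in (ray(c,p) for c,p in obs)]
E
python3 - <<'E'
from h import *
np.set_printoptions(precision=1,suppress=True)
t=ctrl.calibration("top");s=ctrl.calibration("scene");w=ctrl.calibration("wrist")
print("rail ends",plane(t,(222,251),30),plane(t,(343,265),30))
print("tubes",[plane(t,p,81) for p in((252,278),(275,281),(298,285))])
print("dock corners",[plane(t,p,26) for p in((457,276),(488,272),(492,297),(461,300))])
print("funnel",plane(t,(518,278),150), tri([(t,(518,278)),(s,(127,279))]))
print("grip",tri([(t,(480,285)),(s,(153,253))]))
print("w",w["mtx"],w["R"],-w["R"].T@w["t"])
for n,p,z in(("cup",(229,180),30),("loupe",(338,163),30),("caps",(405,186),5)): print(n,plane(t,p,z))
E
```

```text
rail ends [552.  224.9  30. ] [524. -60.  30.]
tubes [array([485.9, 144.5,  81. ]), array([480.1,  92.7,  81. ]), array([472.,  41.,  81.])]
dock corners [array([ 503.3, -327.2,   26. ]), array([ 514. , -399.9,   26. ]), array([ 455.8, -407.8,   26. ]), array([ 447.6, -335.6,   26. ])]
funnel [ 490.6 -428.2  150. ] (array([ 490.3, -427.8,  153.2]), [np.float64(0.5718245226086334), np.float64(0.5718245226085688)])
grip (array([ 470.5, -353.6,  176. ]), [np.float64(12.698315990740607), np.float64(12.698315990740612)])
w [[345.    0.  323.6]
 [  0.  345.  242.7]
 [  0.    0.    1. ]] [[ 0.4 -0.9 -0. ]
 [-0.9 -0.4  0.3]
 [-0.3 -0.1 -1. ]] [ 310.5 -574.8  373.4]
cup [723.7 216.3  30. ]
loupe [770.3 -44.3  30. ]
caps [ 722.6 -208.7    5. ]
```

Request:
carry_out:
  deltas: [0, 0, 0, 0.0438, -0.0184, -0.0122, -1, 0, 0, 0, 0.0438, -0.0184, -0.0122, -1, 0, 0, 0, 0.0438, -0.0184, -0.0122, -1, 0, 0, 0, 0.0438, -0.0184, -0.0122, -1, 0, 0, 0, 0.0438, -0.0184, -0.0122, -1, 0, 0, 0, 0.0438, -0.0184, -0.0122, -1, 0, 0, 0, 0.0438, -0.0184, -0.0122, -1]

```text
clock: 0.98
eef_pos: [481.3, -365.7, 290.9]
tool_rot: [-3.141, 0.0, 0.387]
force: [0.3, -0.4, 0.1]
width: 85.5
gripper_force: 0.0
```

Request:
carry_out:
  deltas: [0, 0, -9.75, 0, 0, 0, -1, 0, 0, -9.75, 0, 0, 0, -1, 0, 0, -9.75, 0, 0, 0, -1, 0, 0, -9.75, 0, 0, 0, -1, 0, 0, -9.75, 0, 0, 0, -1, 0, 0, -9.75, 0, 0, 0, -1, 0, 0, -9.75, 0, 0, 0, -1, 0, 0, -9.75, 0, 0, 0, -1, 0, 0, 0, 0, 0, 0, -1, 0, 0, 0, 0, 0, 0, -1]

```text
clock: 2.22
eef_pos: [480.4, -367.0, 290.6]
tool_rot: [-3.141, -0.0, 1.745]
force: [-0.3, 0.1, -0.1]
width: 85.2
gripper_force: 0.0
```

```bash
python3 - <<'E'
from h import *
np.set_printoptions(precision=2,suppress=True)
s=ctrl.read_state();print(s["clock"],s["eef_pos"],s["tool_rot"],s["qpos"],s["force"])
c=ctrl.calibration("wrist");im=ctrl.get_image("wrist");cv2.imwrite("pics/w1.png",im[:,:,::-1]);np.savez("pics/w1.npz",im=im,**c)
E
```

```text
2.225 [ 480.39 -367.05  290.57] [-3.14 -0.    1.75] [ 0.81  0.5  -0.32  1.53  0.16  1.14  0.63] [-0.27  0.06 -0.15]
```

View pics/w1.png

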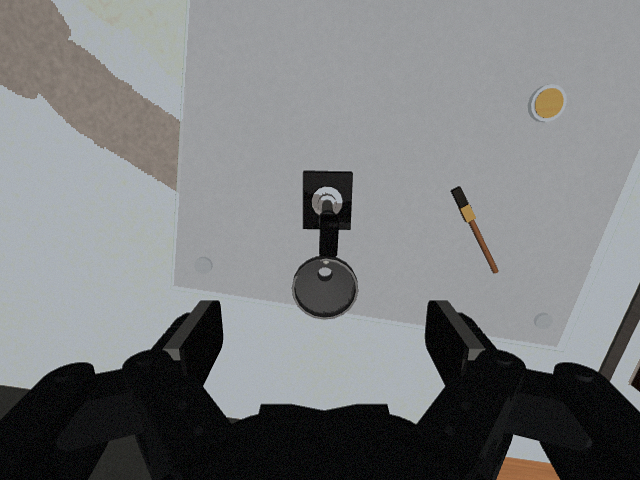

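The wrist view shows the dock at (328,200), the collar ring at (327,201), the black grip near (328,238) and the funnel rim near (325,287).

```bash
python3 - <<'E'
from h import *
np.set_printoptions(precision=1,suppress=True)
d=np.load("pics/w1.npz");c={k:d[k] for k in("mtx","R","t")};t=ctrl.calibration("top");s=ctrl.calibration("scene")
im=d["im"];g=cv2.cvtColor(im,cv2.COLOR_RGB2GRAY)
# dock corners: dark mask in region
m=((g<45)*255).astype(np.uint8);m[:160]=0;m[268:]=0;m[:,:290]=0;m[:,370:]=0
ys,xs=np.nonzero(m[:222]);print("dock",xs.min(),xs.max(),ys.min())
for y in range(222,262,4):
    x=np.nonzero(g[y,295:365]<40)[0]+295;print(y,x.min() if len(x) else 0,x.max() if len(x) else 0,end=" | ")
print()
corn=[plane(c,p,26) for p in((303,171),(352,172),(352,229),(303,229))];print("dockc",np.mean(corn,0))
m=((g<115)*255).astype(np.uint8);m[:256]=0;m[322:]=0;m[:,:285]=0;m[:,:]=m*(np.arange(640)<365)
cn=max(cv2.findContours(m,cv2.RETR_EXTERNAL,cv2.CHAIN_APPROX_NONE)[0],key=len)
e=cv2.fitEllipse(cv2.convexHull(cn));print(e,plane(c,e[0],150))
print("fun tri",tri([(c,e[0]),(t,(518,278)),(s,(127,279))]))
m=((g>130)*255).astype(np.uint8);m[:183]=0;m[222:]=0;m[:,:306]=0;m=m*(np.arange(640)<348)
m=m.astype(np.uint8);cn=max(cv2.findContours(m,cv2.RETR_EXTERNAL,cv2.CHAIN_APPROX_NONE)[0],key=len)
e=cv2.fitEllipse(cv2.convexHull(cn));print("collar",e,plane(c,e[0],26),plane(c,e[0],36))
cv2.imwrite("pics/w1c.png",cv2.resize(im[160:330,270:380,::-1],None,fx=3.5,fy=3.5,interpolation=2))
E
```

```text
dock 303 352 171
222 303 350 | 226 303 349 | 230 320 337 | 234 320 337 | 238 320 337 | 242 320 337 | 246 320 337 | 250 320 336 | 254 320 336 | 258 314 337 | 
dockc [ 484.2 -366.6   26. ]
((324.6347961425781, 286.8001708984375), (64.16808319091797, 66.07462310791016), 81.64674377441406) [ 491.3 -429.7  150. ]
fun tri (array([ 490.6, -427.8,  153.7]), [np.float64(0.4543300522223267), np.float64(0.7939898527265192), np.float64(0.4738565084990534)])
collar ((328.5165710449219, 195.1872100830078), (15.804555892944336, 28.52710723876953), 105.00629425048828) [ 484.2 -359.2   26. ] [ 483.8 -357.8   36. ]
```

View pics/w1c.png

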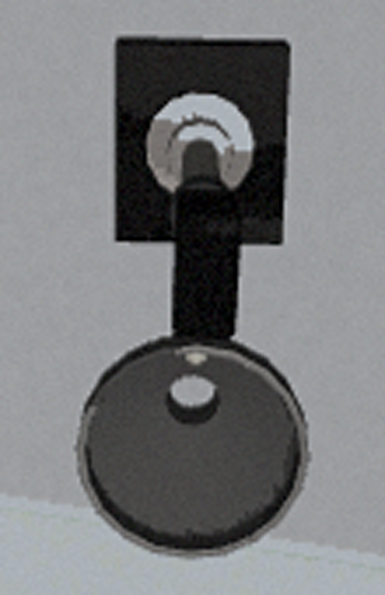

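```bash
python3 - <<'E'
from h import *
np.set_printoptions(precision=1,suppress=True)
d=np.load("pics/w1.npz");c={k:d[k] for k in("mtx","R","t")}
P=[plane(c,p,26)[:2] for p in((303,171),(352.3,171.5),(352,229),(303,229))]
print(P)
for a,b in((0,3),(1,2)): v=P[b]-P[a];print(np.degrees(np.arctan2(v[1],v[0])),np.linalg.norm(v))
print("grip top far edge",plane(c,(328.5,257.5),197),"mid",plane(c,(329,238),197),"bottom near",plane(c,(329.3,213),169))
for X in ((484,-366.6,197),(484,-366.6,124),(485.5,-352.6,197),(482.5,-380.6,197)):print(X,proj(c,X))
print("coll",plane(c,(327.2,201),36))
E
```

```text
[array([ 447.9, -335.2]), array([ 507.9, -325.3]), array([ 521.9, -397.1]), array([ 459.4, -408.1])]
-81.01002360238766 73.72642381187448
-79.01545928938862 73.11889809755276
grip top far edge [ 486.2 -383.9  197. ] mid [ 483.8 -367.8  197. ] bottom near [ 481.9 -353.5  169. ]
(484, -366.6, 197) [329.6 236.6]
(484, -366.6, 124) [328.4 217.2]
(485.5, -352.6, 197) [334.7 219.8]
(482.5, -380.6, 197) [324.6 252.9]
coll [ 483.5 -365.1   36. ]
```

Request:
carry_out:
  deltas: [0, 0, 2, -0.0016, 0.0034, 0, -1, 0, 0, 0, 0, 0, 0.035, -1, 0, 0, 0, 0, 0, 0.035, -1, 0, 0, 0, 0, 0, 0.03, -1, 0, 0, 0, 0, 0, 0.0255, -1, 0, 0, 0, 0, 0, 0, -1, 0, 0, 0, 0, 0, 0, 0.2, 0, 0, 0, 0, 0, 0, 0.5, 0, 0, 0, 0, 0, 0, 1, 0, 0, 0, 0, 0, 0, 1, 0, 0, 0, 0, 0, 0, 1, 0, 0, 0, 0, 0, 0, 1]

```text
clock: 3.78
eef_pos: [484.4, -368.2, 165.7]
tool_rot: [3.141, 0.001, 1.713]
force: [-0.1, -0.1, 1.7]
width: 12.3
gripper_force: 60.7
```

Request:
carry_out:
  deltas: [0, 0, 0, 0, 0, -0.005, 1, 0, 0, 0, 0, 0, -0.01, 1, 0, 0, 0, 0, 0, -0.015, 1, 0, 0, 0, 0, 0, -0.015, 1, 0, 0, 0, 0, 0, -0.015, 1, 0, 0, 0, 0, 0, 0, 1]

```text
clock: 4.53
eef_pos: [485.2, -368.6, 227.2]
tool_rot: [3.139, 0.002, 1.713]
force: [0.4, -0.1, -1.3]
width: 12.6
gripper_force: 60.2
```

Request:
carry_out:
  deltas: [0, 0, 0, 0.0373, 0.0111, 0, 1, 0, 0, 0, 0.0373, 0.0111, 0, 1, 0, 0, 0, 0.0373, 0.0111, 0, 1, 0, 0, 0, 0.0373, 0.0111, 0, 1, 0, 0, 0, 0.0373, 0.0111, 0, 1, 0, 0, 0, 0.0373, 0.0111, 0, 1, 0, 0, 0, 0.0373, 0.0111, 0, 1, 0, 0, 0, 0.0373, 0.0111, 0, 1, 0, 0, 0, 0, 0, 0, 1, 0, 0, 0, 0, 0, 0, 1]

```text
clock: 5.78
eef_pos: [529.4, -60.7, 225.0]
tool_rot: [-3.141, 0.001, 1.713]
force: [-0.2, -0.6, -1.4]
width: 12.7
gripper_force: 60.1
```

```bash
python3 - <<'E'
from h import *
np.set_printoptions(precision=3,suppress=True)
s=ctrl.read_state();print(s["clock"],s["eef_pos"],s["tool_rot"],s["qpos"],s["force"],s["torque"],s["width"])
c=ctrl.calibration("wrist");im=ctrl.get_image("wrist");cv2.imwrite("pics/w2.png",im[:,:,::-1]);np.savez("pics/w2.npz",im=im,**c)
E
```

```text
5.775 [529.351 -60.697 224.992] [-3.141  0.001  1.713] [ 0.293  0.453 -0.335  1.813  0.185  0.907  0.016] [-0.21  -0.638 -1.438] [-0.05   0.041 -0.015] 12.663041594242296
```

View pics/w2.png

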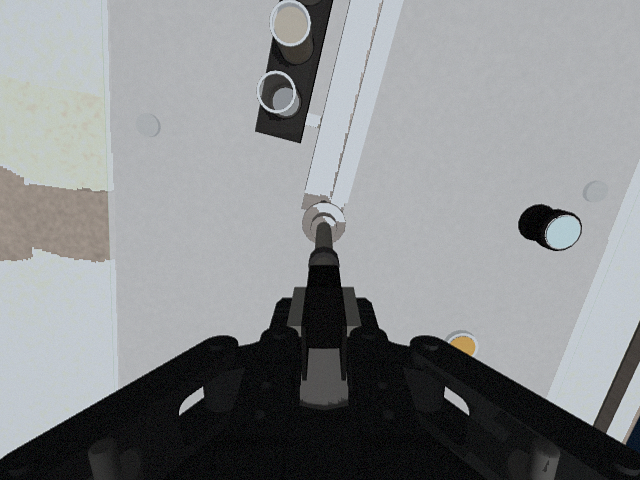

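The wrist view shows the empty tube's rim near (277,92), with the brass tube beyond it at (291,22). The rail and slot run from about (325,200) to (380,0), and the collar is at (324,221).

```bash
python3 - <<'E'
from h import *
np.set_printoptions(precision=1,suppress=True)
d=np.load("pics/w2.npz");c={k:d[k] for k in("mtx","R","t")};im=d["im"];g=cv2.cvtColor(im,cv2.COLOR_RGB2GRAY)
for y in range(5,200,30):
    print(y,[int(v) for v in g[y,int(300+ (200-y)*.23):int(365+(200-y)*.23)]],int(300+ (200-y)*.23))
cv2.imwrite("pics/w2c.png",cv2.resize(im[0:250,240:420,::-1],None,fx=2.4*1,fy=2.4,interpolation=cv2.INTER_NEAREST))
E
```

```text
5 [176, 182, 180, 180, 156, 152, 201, 199, 199, 198, 202, 196, 197, 195, 200, 199, 199, 198, 200, 196, 199, 203, 197, 199, 198, 201, 199, 198, 201, 198, 198, 200, 200, 201, 203, 166, 162, 129, 164, 201, 198, 201, 198, 199, 201, 200, 199, 199, 201, 199, 202, 198, 200, 200, 198, 202, 197, 204, 185, 174, 177, 177, 179, 181, 175] 344
35 [181, 177, 177, 181, 145, 194, 200, 202, 199, 201, 203, 201, 200, 200, 202, 203, 199, 201, 201, 198, 200, 200, 199, 201, 198, 198, 199, 201, 197, 199, 201, 199, 200, 202, 204, 162, 161, 157, 200, 204, 197, 202, 199, 197, 199, 201, 201, 200, 200, 199, 201, 201, 198, 200, 198, 202, 199, 181, 182, 180, 176, 180, 178, 181, 175] 337
65 [179, 176, 179, 100, 196, 200, 203, 200, 199, 197, 200, 200, 201, 197, 204, 206, 199, 202, 201, 196, 202, 202, 200, 201, 202, 202, 200, 202, 200, 198, 201, 201, 201, 208, 144, 155, 199, 202, 201, 201, 199, 200, 199, 200, 201, 202, 201, 199, 201, 199, 200, 200, 199, 197, 199, 183, 179, 181, 179, 178, 180, 179, 177, 178, 175] 331
95 [179, 178, 182, 117, 202, 202, 202, 199, 198, 202, 201, 202, 199, 203, 203, 202, 199, 203, 202, 201
[... 531 characters left out ...]
79, 182, 179, 180, 178, 180] 317
155 [178, 176, 182, 155, 200, 199, 200, 202, 202, 203, 203, 200, 202, 200, 202, 202, 201, 203, 200, 203, 200, 201, 199, 202, 201, 203, 198, 201, 203, 206, 147, 135, 126, 202, 201, 201, 200, 200, 202, 202, 201, 201, 198, 200, 202, 199, 200, 201, 203, 201, 197, 178, 180, 179, 178, 179, 178, 178, 181, 179, 181, 181, 177, 181, 178] 310
185 [183, 180, 153, 150, 202, 204, 205, 202, 201, 199, 200, 200, 198, 202, 201, 201, 201, 200, 200, 203, 201, 201, 200, 201, 204, 199, 201, 202, 202, 206, 136, 108, 196, 203, 201, 200, 198, 206, 201, 201, 203, 200, 200, 201, 200, 199, 202, 200, 199, 190, 179, 181, 179, 178, 178, 178, 176, 179, 182, 181, 179, 178, 180, 173, 178] 303
```

View pics/w2c.png

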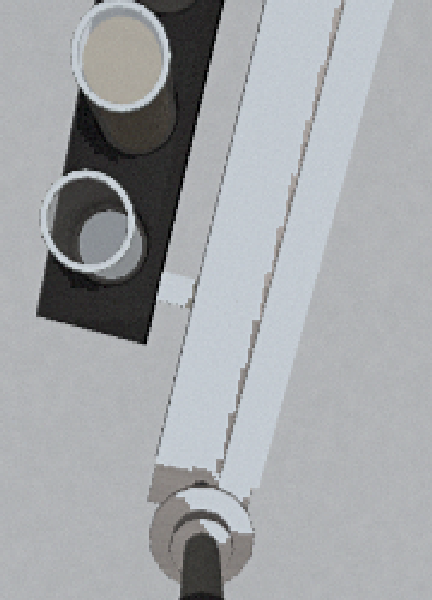

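The crop shows the rail's left edge, a dark strip at the far (right) side of the slot, and the right edge. The left part is 28 mm wide and the right part 17 mm, so the strip is the +x wall of the mouth. The empty tube's rim is centred near crop (88,220).

```bash
cat > rail.py <<'E'
from h import *
def edges(c,g,y0,y1,x185,slope=.23):
    L=[];R=[];S=[]
    for y in range(y0,y1,3):
        x0=int(x185+(185-y)*slope)-9;row=g[y,x0:x0+75].astype(float)
        b=np.convolve(row>191,np.ones(5),'same')>=4
        i=np.nonzero(b)[0]
        if len(i)<30: continue
        bb=np.nonzero(row>190)[0];l=bb[bb>=i[0]-2][0];r=bb[bb<=i[-1]+2][-1]
        L.append((x0+l-.5,y));R.append((x0+r+.5,y))
        k=np.nonzero(row[l+15:r-5]<180)[0]
        if len(k): S.append((x0+l+15+k.max()+.5,y))
    return L,R,S
def fit(c,pts,z):
    P=np.array([plane(c,p,z)[:2] for p in pts]);k=np.ones(len(P),bool)
    for _ in range(4):
        a=np.polyfit(P[k,1],P[k,0],1);r=P[:,0]-np.polyval(a,P[:,1]);k=abs(r)<max(1.,2*np.std(r[k]))
    return a,np.std(r[k])
E
python3 - <<'E'
from rail import *
np.set_printoptions(precision=4,suppress=True)
d=np.load("pics/w2.npz");c={k:d[k] for k in("mtx","R","t")};im=d["im"];g=cv2.cvtColor(im,cv2.COLOR_RGB2GRAY)
F=[]
for n,p in zip("LRS",edges(c,g,3,190,306)):
    a,s=fit(c,p,30);F.append(a);print(n,a,s,"x at y=0,41:",np.polyval(a,0),np.polyval(a,41),"ang",np.degrees(np.arctan(a[0])))
mid=(F[0]+F[1])/2;print("mid x",np.polyval(mid,0),np.polyval(mid,41))
m=((g>165)*255).astype(np.uint8)
# tube rim: bright ring inside dark rack region
m=((g>150)*255).astype(np.uint8)[65:118,250:302]
E=[]
for a in np.arange(0,360,4):
    u=np.array([np.cos(np.radians(a)),np.sin(np.radians(a))]);pr=[g[int(round(92+r*u[1])),int(round(277+r*u[0]))] for r in np.arange(13,25,.5)]
    E.append((a,13+.5*int(np.argmax(pr))))
pts=np.array([[277+r*np.cos(np.radians(a)),92+r*np.sin(np.radians(a))] for a,r in E if 15<r<23],np.float32)
e=cv2.fitEllipseDirect(pts);print(e,len(pts))
T=plane(c,e[0],81);print("tube rim",T)
t=ctrl.calibration("top");print("from top cam",tri([(c,e[0]),(t,(298,285))]),proj(t,T))
th=np.arctan(mid[0]);ex=np.array([np.cos(th),-np.sin(th)]) # station x
print("tube dist to slot", (T[:2]-np.array([np.polyval(mid,T[1]),T[1]]))@ex)
print("collar", plane(c,(324.5,221),94))
E
```

```text
L [  0.1083 510.0332] 0.2764867474549987 x at y=0,41: 510.0332201392079 514.4715900175199 ang 6.178376445873009
R [  0.1083 556.7895] 0.2742723641506155 x at y=0,41: 556.7894610269555 561.2302371269453 ang 6.181700070036277
S [  0.1084 539.3276] 0.2731287667002494 x at y=0,41: 539.3275719237065 543.7728799711127 ang 6.187959766373252
mid x 533.4113405830817 537.8509135722327
((276.15496826171875, 91.59876251220703), (35.997684478759766, 39.103885650634766), 168.2194366455078) 90
tube rim [473.1332  44.142   81.    ]
from top cam (array([472.521 ,  42.7107,  79.125 ]), [np.float64(1.665172302670901), np.float64(1.665172302670855)]) [296.5941 284.4818]
tube dist to slot -64.67987441434116
collar [528.5062 -56.9848  94.    ]
```

Request:
carry_out:
  deltas: [0, 0, 7.15, 0, 0, 0, 1, 0, 0, 7.15, 0, 0, 0, 1, 0, 0, 0, 0.0242, -0.00075, 0, 1, 0, 0, 0, 0.0242, -0.00075, 0, 1, 0, 0, 0, 0.0242, -0.00075, 0.01, 1, 0, 0, 0, 0.0242, -0.00075, 0.015, 1, 0, 0, 0, 0, 0, 0.01, 1, 0, 0, 0, 0, 0, 0, 1, 0, 0, 0, 0, 0, 0, 1, 0, 0, 0, 0, 0, 0, 1]

```text
clock: 7.08
eef_pos: [537.5, 35.5, 190.8]
tool_rot: [3.141, 0.0, 1.462]
force: [0.4, 0.4, -1.8]
width: 12.6
gripper_force: 60.1
```

```bash
python3 - <<'E'
from h import *
np.set_printoptions(precision=3,suppress=True)
s=ctrl.read_state();print(s["clock"],s["eef_pos"],s["tool_rot"],s["qpos"],s["force"],s["torque"],s["width"])
c=ctrl.calibration("wrist");im=ctrl.get_image("wrist");print(-c["R"].T@c["t"])
np.savez("pics/w3.npz",im=im,**c)
cv2.imwrite("pics/w3.png",cv2.resize(im[0:300,200:440,::-1],None,fx=2,fy=2,interpolation=cv2.INTER_NEAREST))
E
```

```text
7.075 [537.53   35.518 190.823] [3.141 0.    1.462] [ 0.065  0.497 -0.269  1.842  0.174  0.825 -0.4  ] [ 0.367  0.38  -1.788] [0.032 0.012 0.036] 12.633639866458477
[544.155 106.655 359.67 ]
```

View pics/w3.png

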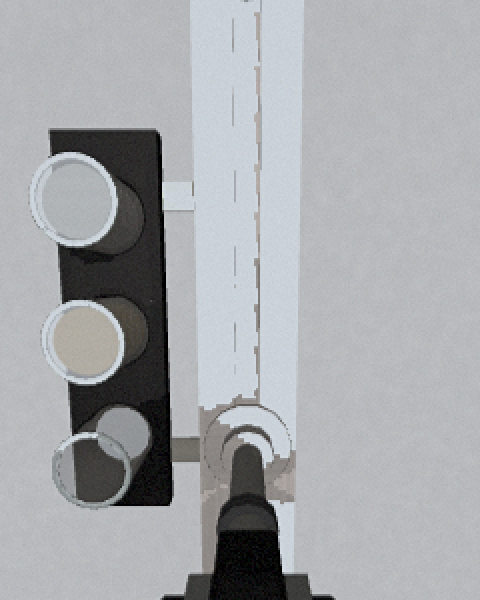

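The picture shows the slot mouth edges at crop x 235 and 258, so its centre is at pixel ~323.6. The collar centre is at crop (248,450), which is pixel 324, already almost over mid-slot. The tube rims are at crop (92,470) for the empty one, then (83,341) and (73,199).

```bash
python3 - <<'E'
from rail import *
np.set_printoptions(precision=3,suppress=True)
d=np.load("pics/w3.npz");c={k:d[k] for k in("mtx","R","t")};im=d["im"];g=cv2.cvtColor(im,cv2.COLOR_RGB2GRAY)
L,R,S=edges(c,g,3,195,299,-0.02)
F=[fit(c,p,30)[0] for p in(L,R,S)];mid=(F[0]+F[1])/2
for a in F+[mid]:print(a,np.polyval(a,35.5))
sl=[plane(c,p,30) for p in((317.2,20),(329.5,20),(317.7,187),(329.3,187))];print("slot edges",sl)
# collar ring: outermost edge; center px by ellipse on points picked radially
gx=cv2.GaussianBlur(g,(3,3),0).astype(float)
pts=np.array([[200+x/2,y/2] for x,y in((203,450),(292,450),(248,404),(217,416),(279,416),(206,466),(289,466))],np.float32)
e=cv2.fitEllipse(pts);print("collar",e, plane(c,e[0],55), "post",[plane(c,(200+248/2,y/2),z) for y,z in((450,70),)])
def rim(cx,cy):
    P=[]
    for a in np.arange(0,360,4):
        u=np.array([np.cos(np.radians(a)),np.sin(np.radians(a))]);r=np.arange(15,25,.5)
        pr=[g[int(round(cy+q*u[1])),int(round(cx+q*u[0]))] for q in r];P.append([cx+r[np.argmax(pr)]*u[0],cy+r[np.argmax(pr)]*u[1]])
    e=cv2.fitEllipse(np.array(P,np.float32));return e
th=np.arctan(mid[0]);ex=np.array([np.cos(th),-np.sin(th)]);ey=np.array([np.sin(th),np.cos(th)])
w2=np.load("pics/w2.npz")
for q in((246,235),(241.5,170.5),(236.5,99.5)):
    e=rim(*q);T=plane(c,e[0],81);print(e,T,"dist",(T[:2]-[np.polyval(mid,T[1]),T[1]])@ex,"along ey",T[:2]@ey)
    if q[0]==246: print("tri", tri([(c,e[0]),(w2,(276.15,91.6))]))
print("tcp along ey",np.array([537.5,35.5])@ey)
E
```

```text
[  0.11  508.532] 512.4204111407487
[  0.107 556.638] 560.4485962060858
[  0.107 538.579] 542.3875875829674
[  0.108 532.585] 536.4345036734172
slot edges [array([549.833, 204.271,  30.   ]), array([560.071, 203.149,  30.   ]), array([534.385,  66.002,  30.   ]), array([545.348,  64.796,  30.   ])]
collar ((323.8017883300781, 224.4490509033203), (44.62327575683594, 45.28211975097656), 22.469799041748047) [536.772  34.934  55.   ] post [array([537.252,  37.962,  70.   ])]
((244.20703125, 236.89601135253906), (37.61136245727539, 40.57169723510742), 125.99075317382812) [469.985  37.72   81.   ] dist -66.30162114323171 along ey 88.16428461413457
tri (array([475.425,  42.25 ,  99.808]), [np.float64(0.44353718133041153), np.float64(0.44353718133032)])
((241.28109741210938, 171.08163452148438), (37.52800369262695, 40.51274871826172), 143.035400390625) [477.075  91.404  81.   ] dist -65.03956841936295 along ey 142.2998566932091
((236.4665985107422, 99.39617156982422), (40.27583312988281, 45.07735824584961), 155.8715057373047) [482.781 143.92   81.   ] dist -65.02876276073388 along ey 195.12530599879727
tcp along ey 93.23565728414857
```

```bash
python3 - <<'E'
from rail import *
np.set_printoptions(precision=1,suppress=True)
t=ctrl.calibration("top");s=ctrl.calibration("scene");w1=np.load("pics/w1.npz");w2=np.load("pics/w2.npz");w3=np.load("pics/w3.npz")
print("dots",tri([(w1,(204,265)),(t,(525.5,352.5))]),tri([(w1,(543,321)),(t,(518,147))]))
print("caps",tri([(w1,(548,103)),(t,(405.3,186)),(s,(279,366))]), plane(w1,(548,103),4),plane(t,(405.3,186),4),plane(s,(279,366),4))
print("dot w2",plane(w2,(148,125),0), plane(t,(315,448),0))
print("empty rim w3-w2",tri([(w3,(244.2,236.9)),(w2,(276.15,91.6))]))
print("empty rim w+top",tri([(w3,(244.2,236.9)),(t,(298,285))]))
print("brass",tri([(w3,(241.3,171.1)),(w2,(291,22.5))]),tri([(w3,(241.3,171.1)),(t,(275,281))]))
print("t+s", [tri([(t,a),(s,b)]) for a,b in(((298,285),(337,227)),((275,281),(357,222)),((252,278),(376,216)))])
im=ctrl.get_image("top");a=cv2.imread("pics/top0.png");s0=cv2.imread("pics/scene0.png")
cv2.imwrite("pics/ts.png",np.hstack([cv2.resize(a[225:310,205:355],(450*8//9,255*8//9),interpolation=0),cv2.resize(s0[200:290,300:430],(390,270),interpolation=0)[:226]]))
E
```

```text
dots (array([ 329.3, -490.3,    0.5]), [np.float64(0.24633871707447455), np.float64(0.2463387170747088)]) (array([ 824.4, -486.8,    9.8]), [np.float64(1.1814787752530649), np.float64(1.181478775253125)])
caps (array([ 721.4, -206.7,   17.7]), [np.float64(1.272222878208081), np.float64(2.213091182271944), np.float64(1.5399648774613268)]) [ 730.8 -204.     4. ] [ 722.9 -209.6    4. ] [ 714.7 -203.6    4. ]
dot w2 [327.6   0.2   0. ] [106.6  -2.8   0. ]
empty rim w3-w2 (array([475.4,  42.2,  99.8]), [np.float64(0.4459301886903583), np.float64(0.4459301886903581)])
empty rim w+top (array([471.8,  40.1,  89.2]), [np.float64(0.4863497748266876), np.float64(0.4863497748267069)])
brass (array([481.2,  92.1,  96.8]), [np.float64(0.3517831067608288), np.float64(0.3517831067608755)]) (array([479.4,  91.8,  90.3]), [np.float64(0.07870243416625489), np.float64(0.07870243416637472)])
t+s [(array([472.5,  42.4,  84.1]), [np.float64(1.7600417930819408), np.float64(1.7600417930818215)]), (array([480. ,  92.9,  86.4]), [np.float64(0.834072970864824), np.float64(0.8340729708647353)]), (array([485. , 142.9,  90.5]), [np.float64(0.2844940617921569), np.float64(0.28449406179207903)])]
```

View pics/ts.png

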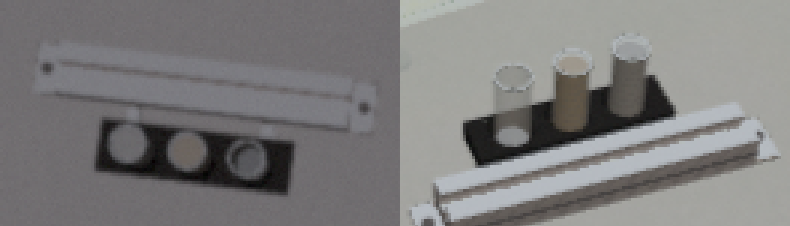

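Both crops agree that the empty tube is the end one at the rail's -y end. Tube spacing and two-view heights suggest the station sits somewhat higher than nominal, so I descend by feel.

Request:
carry_out:
  deltas: [0, 0, 0, 0, -0.0005, 0.001, 1, 0, 0, 0, 0, 0, 0.001, 1, 0, 0, 0, 0, 0, 0.001, 1, 0, 0, 0, 0, 0, 0, 1]

```text
clock: 7.68
eef_pos: [536.6, 36.6, 187.2]
tool_rot: [-3.141, 0.0, 1.464]
force: [-0.7, -0.2, -2.4]
width: 12.6
gripper_force: 60.1
```

Request:
carry_out:
  deltas: [0, 0, 0, 0, 0, 0.001, 1, 0, 0, 0, 0, 0, 0.001, 1, 0, 0, 0, 0, 0, 0.001, 1, 0, 0, 0, 0, 0, 0, 1]

```text
clock: 8.18
eef_pos: [536.6, 36.6, 184.2]
tool_rot: [-3.141, 0.0, 1.464]
force: [0.8, -0.5, -2.9]
width: 12.5
gripper_force: 60.1
```

Request:
carry_out:
  deltas: [0, 0, 0, 0, 0, 0.001, 1, 0, 0, 0, 0, 0, 0.001, 1, 0, 0, 0, 0, 0, 0, 1]

```text
clock: 8.55
eef_pos: [536.5, 36.6, 182.2]
tool_rot: [-3.141, 0.0, 1.464]
force: [0.1, -0.0, -2.3]
width: 12.8
gripper_force: 60.1
```

Request:
carry_out:
  deltas: [0, 0, 0, 0, 0, 0.001, 1, 0, 0, 0, 0, 0, 0.001, 1, 0, 0, 0, 0, 0, 0, 1]

```text
clock: 8.93
eef_pos: [536.6, 36.5, 180.2]
tool_rot: [-3.141, 0.0, 1.464]
force: [0.1, -0.9, -1.8]
width: 12.6
gripper_force: 60.1
```

Request:
carry_out:
  deltas: [0, 0, 0, 0, 0, 0.0007, 1, 0, 0, 0, 0, 0, 0.0008, 1, 0, 0, 0, 0, 0, 0, 1]

```text
clock: 9.3
eef_pos: [536.9, 36.7, 179.1]
tool_rot: [3.141, -0.0, 1.464]
force: [-0.4, 0.3, 1.6]
width: 12.5
gripper_force: 60.7
```

Request:
carry_out:
  deltas: [0, 0, 0, 0, 0, 0.0007, 1, 0, 0, 0, 0, 0, 0.0008, 1, 0, 0, 0, 0, 0, 0, 1]

```text
clock: 9.68
eef_pos: [536.8, 36.6, 177.0]
tool_rot: [3.141, -0.0, 1.464]
force: [1.5, -0.3, -2.7]
width: 12.3
gripper_force: 60.1
```

Request:
carry_out:
  deltas: [0, 0, 0, 0, 0, 0.0007, 1, 0, 0, 0, 0, 0, 0.0008, 1, 0, 0, 0, 0, 0, 0, 1]

```text
clock: 10.05
eef_pos: [536.7, 36.5, 175.7]
tool_rot: [3.141, -0.0, 1.464]
force: [1.4, -0.1, -3.2]
width: 12.6
gripper_force: 60.1
```

Request:
carry_out:
  deltas: [0, 0, 0, 0, 0, 0.0007, 1, 0, 0, 0, 0, 0, 0.0008, 1, 0, 0, 0, 0, 0, 0, 1]

```text
clock: 10.42
eef_pos: [536.7, 36.6, 174.3]
tool_rot: [3.141, -0.0, 1.464]
force: [0.7, -0.0, -2.3]
width: 12.5
gripper_force: 60.1
```

Request:
carry_out:
  deltas: [0, 0, 0, 0, 0, 0.0007, 1, 0, 0, 0, 0, 0, 0.0008, 1, 0, 0, 0, 0, 0, 0, 1]

```text
clock: 10.8
eef_pos: [536.7, 36.6, 172.8]
tool_rot: [3.142, -0.0, 1.464]
force: [1.6, -0.3, -1.5]
width: 12.7
gripper_force: 60.1
```

Request:
carry_out:
  deltas: [0, 0, 0, 0, 0, 0.0007, 1, 0, 0, 0, 0, 0, 0.0008, 1, 0, 0, 0, 0, 0, 0, 1]

```text
clock: 11.18
eef_pos: [536.6, 36.6, 171.3]
tool_rot: [3.142, 0.0, 1.464]
force: [0.2, -0.6, -2.1]
width: 12.5
gripper_force: 60.1
```

Request:
carry_out:
  deltas: [0, 0, 0, 0, 0, 0.0005, 1, 0, 0, 0, 0, 0, 0.0005, 1, 0, 0, 0, 0, 0, 0, 1]

```text
clock: 11.55
eef_pos: [536.6, 36.6, 170.3]
tool_rot: [-3.142, 0.0, 1.464]
force: [1.1, -0.4, -2.4]
width: 12.5
gripper_force: 60.1
```

Request:
carry_out:
  deltas: [0, 0, 0, 0, 0, 0.0005, 1, 0, 0, 0, 0, 0, 0, 1]

```text
clock: 11.8
eef_pos: [536.8, 36.6, 170.1]
tool_rot: [3.141, -0.0, 1.464]
force: [0.8, -0.2, 1.0]
width: 12.7
gripper_force: 60.5
```

Request:
carry_out:
  deltas: [0, 0, 0, 0, 0, 0.0005, 1, 0, 0, 0, 0, 0, 0, 1]

```text
clock: 12.05
eef_pos: [536.8, 36.6, 169.6]
tool_rot: [3.141, -0.0, 1.464]
force: [0.4, 0.4, 2.6]
width: 12.5
gripper_force: 60.8
```

Request:
carry_out:
  deltas: [0, 0, 0, 0, 0, 0.0005, 1, 0, 0, 0, 0, 0, 0, 1]

```text
clock: 12.3
eef_pos: [536.9, 36.6, 169.0]
tool_rot: [3.141, -0.0, 1.464]
force: [1.1, 0.1, 3.3]
width: 12.6
gripper_force: 60.9
```

Request:
carry_out:
  deltas: [0, 0, 0, 0, 0, 0.0005, 1, 0, 0, 0, 0, 0, 0, 1]

```text
clock: 12.55
eef_pos: [536.9, 36.6, 168.4]
tool_rot: [3.141, -0.0, 1.464]
force: [0.7, -0.5, 3.9]
width: 12.3
gripper_force: 61.0
```

Request:
carry_out:
  deltas: [0, 0, 0, 0, 0, 0.0004, 1, 0, 0, 0, 0, 0, 0, 1]

```text
clock: 12.8
eef_pos: [536.8, 36.6, 168.0]
tool_rot: [3.141, -0.0, 1.464]
force: [0.7, -0.2, 4.7]
width: 13.0
gripper_force: 61.0
```

Request:
carry_out:
  deltas: [0, 0, 0, 0, 0, 0.0004, 1, 0, 0, 0, 0, 0, 0, 1]

```text
clock: 13.05
eef_pos: [536.8, 36.6, 167.6]
tool_rot: [3.141, -0.0, 1.464]
force: [1.0, -0.3, 4.9]
width: 12.4
gripper_force: 61.1
```

Request:
carry_out:
  deltas: [0, 0, 0, 0, 0, 0.0003, 1, 0, 0, 0, 0, 0, 0, 1]

```text
clock: 13.3
eef_pos: [536.8, 36.6, 167.3]
tool_rot: [3.141, -0.0, 1.464]
force: [1.5, -0.1, 4.9]
width: 12.4
gripper_force: 61.1
```

Request:
carry_out:
  deltas: [0, 0, 0, 0, 0, 0.0003, 1, 0, 0, 0, 0, 0, 0, 1]

```text
clock: 13.55
eef_pos: [536.8, 36.6, 167.0]
tool_rot: [3.141, -0.0, 1.464]
force: [1.2, -0.6, 5.8]
width: 12.1
gripper_force: 61.2
```

Request:
carry_out:
  deltas: [0, 0, 0, 0, 0, 0.0003, 1, 0, 0, 0, 0, 0, 0, 1]

```text
clock: 13.8
eef_pos: [536.8, 36.6, 166.9]
tool_rot: [3.141, -0.0, 1.464]
force: [0.3, -0.2, 6.5]
width: 12.7
gripper_force: 61.5
```

Request:
carry_out:
  deltas: [0, 0, 0, 0, 0, 0.0003, 1, 0, 0, 0, 0, 0, 0, 1]

```text
clock: 14.05
eef_pos: [536.9, 36.7, 166.9]
tool_rot: [3.141, -0.0, 1.464]
force: [-0.2, -1.2, 9.0]
width: 12.2
gripper_force: 61.7
```

Request:
carry_out:
  deltas: [0, 0, 0, 0, 0, 0.0003, 1, 0, 0, 0, 0, 0, 0, 1]

```text
clock: 14.3
eef_pos: [537.0, 36.6, 166.9]
tool_rot: [3.14, -0.0, 1.464]
force: [-0.1, -0.7, 10.2]
width: 12.8
gripper_force: 62.0
```

Request:
carry_out:
  deltas: [0, 0, 0, 0, 0, -0.0009, 1, 0, 0, 0, 0, 0, 0, 1]

```text
clock: 14.55
eef_pos: [536.8, 36.6, 167.1]
tool_rot: [3.141, -0.0, 1.464]
force: [1.3, 0.2, 5.4]
width: 12.5
gripper_force: 61.1
```

Request:
carry_out:
  deltas: [0, 0, 4, 0, 0, 0, 1, 0, 0, 4, 0, 0, 0, 1, 0, 0, 4, 0, 0, 0, 1, 0, 0, 0, 0, 0, 0, 1]

```text
clock: 15.05
eef_pos: [536.1, 36.7, 167.0]
tool_rot: [-3.141, 0.0, 1.254]
force: [0.8, 0.0, 4.8]
width: 12.3
gripper_force: 61.2
```

```bash
cat > st.py <<'E'
from h import *
np.set_printoptions(precision=3,suppress=True)
s=ctrl.read_state();print(s["clock"],s["eef_pos"],np.degrees(s["tool_rot"]),s["force"],s["torque"],s["width"],s["qpos"])
E
python3 st.py
```

```text
15.05 [536.142  36.744 166.965] [-179.955    0.02    71.831] [0.764 0.008 4.809] [ 0.004 -0.116 -0.072] 12.336454595824836 [ 0.016  0.523 -0.201  1.87   0.144  0.764 -0.581]
```

Request:
carry_out:
  deltas: [0, 0, 6, 0, 0, -0.0002, 1, 0, 0, 6, 0, 0, 0, 1, 0, 0, 6, 0, 0, 0, 1, 0, 0, 6, 0, 0, 0, 1, 0, 0, 0, 0, 0, 0, 1]

```text
clock: 15.68
eef_pos: [535.8, 37.0, 167.0]
tool_rot: [-3.14, 0.001, 0.835]
force: [0.2, 1.0, 5.2]
width: 12.5
gripper_force: 61.2
```

Request:
carry_out:
  deltas: [0, 0, 6, 0, 0, 0, 1, 0, 0, 6, 0, 0, 0, 1, 0, 0, 6, 0, 0, 0, 1, 0, 0, 6, 0, 0, 0, 1, 0, 0, 0, 0, 0, 0, 1]

```text
clock: 16.3
eef_pos: [535.9, 37.2, 167.0]
tool_rot: [-3.141, 0.001, 0.416]
force: [0.3, 1.1, 5.4]
width: 12.5
gripper_force: 61.2
```

```bash
python3 st.py
```

```text
16.3 [535.904  37.184 166.983] [-179.942    0.063   23.818] [0.32  1.132 5.357] [ 0.161 -0.086 -0.078] 12.469840810002767 [-0.147  0.517  0.039  1.875 -0.029  0.751 -1.248]
```

Request:
carry_out:
  deltas: [0, 0, 5, 0, 0, 0, 1, 0, 0, 5, 0, 0, 0, 1, 0, 0, 5, 0, 0, 0, 1, 0, 0, 0, 0, 0, 0, 1]

```text
clock: 16.8
eef_pos: [535.8, 37.4, 167.0]
tool_rot: [-3.141, 0.002, 0.154]
force: [-0.6, 0.8, 6.0]
width: 12.8
gripper_force: 61.2
```

Request:
carry_out:
  deltas: [0, 0, 3, 0, 0, 0, 1, 0, 0, 2, 0, 0, 0, 1, 0, 0, 0, 0, 0, 0, 1]

```text
clock: 17.18
eef_pos: [535.6, 37.7, 166.9]
tool_rot: [-3.14, 0.002, 0.068]
force: [-0.9, 1.3, 6.5]
width: 12.5
gripper_force: 61.3
```

```bash
python3 st.py
```

```text
17.175 [535.597  37.668 166.945] [-179.923    0.113    3.875] [-0.924  1.275  6.53 ] [0.456 0.152 0.029] 12.45236203416838 [-0.215  0.521  0.138  1.877 -0.103  0.752 -1.523]
```

Request:
carry_out:
  deltas: [0, 0, 2, 0, 0, 0, 1, 0, 0, 2, 0, 0, 0, 1, 0, 0, 0, 0, 0, 0, 1]

```text
clock: 17.55
eef_pos: [535.5, 37.8, 167.0]
tool_rot: [-3.14, 0.002, -0.002]
force: [-0.9, 1.4, 5.6]
width: 12.5
gripper_force: 61.3
```

```bash
python3 st.py
```

```text
17.55 [535.47   37.843 166.986] [-179.915    0.132   -0.124] [-0.943  1.365  5.612] [0.538 0.237 0.075] 12.549852068319023 [-0.229  0.522  0.158  1.877 -0.118  0.753 -1.578]
```

Request:
carry_out:
  deltas: [0, 0, 2, 0, 0, 0, 1, 0, 0, 0, 0, 0, 0, 1]

```text
clock: 17.8
eef_pos: [535.4, 37.9, 167.0]
tool_rot: [-3.14, 0.003, -0.037]
force: [-1.2, 1.4, 6.4]
width: 12.5
gripper_force: 61.4
```

```bash
python3 st.py
```

```text
17.8 [535.4    37.932 166.975] [-179.911    0.144   -2.124] [-1.23   1.415  6.419] [0.633 0.299 0.061] 12.507278254262966 [-0.235  0.523  0.168  1.878 -0.125  0.754 -1.606]
```

Request:
carry_out:
  deltas: [0, 0, 2, 0, 0, 0, 1, 0, 0, 0, 0, 0, 0, 1]

```text
clock: 18.05
eef_pos: [535.3, 38.1, 167.0]
tool_rot: [-3.14, 0.003, -0.072]
force: [-1.2, 1.3, 5.6]
width: 12.4
gripper_force: 61.4
```

```bash
python3 st.py;  python3 - <<'E'
from h import *
for n in("top","scene","wrist"):
    c=ctrl.calibration(n);im=ctrl.get_image(n);np.savez(f"pics/{n}4.npz",im=im,**c)
    if n=="wrist":cv2.imwrite("pics/w4.png",im[:,:,::-1])
E
```

```text
18.05 [535.329  38.051 166.988] [-179.906    0.154   -4.122] [-1.182  1.33   5.563] [0.643 0.272 0.046] 12.444049727663682 [-0.242  0.523  0.178  1.878 -0.133  0.754 -1.633]
```

View pics/w4.png

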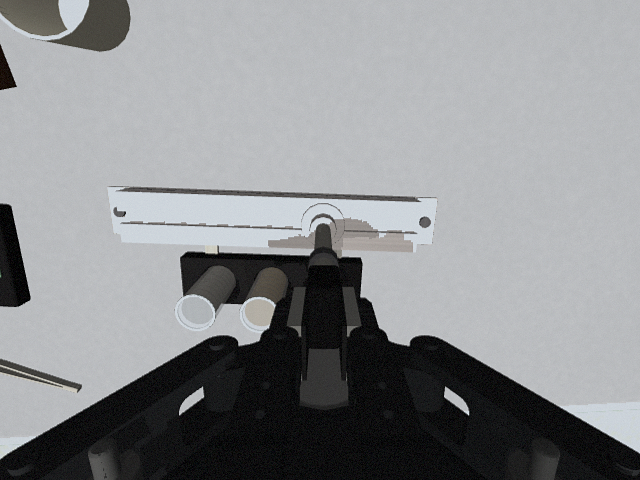

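The stand is turned 88° without wedging. Flange holes are at (120,212) and (425,222), the collar at (323,221), and the slot tilts about 2° from the tool.

```bash
python3 - <<'E'
from h import *
np.set_printoptions(precision=2,suppress=True)
d=np.load("pics/wrist4.npz");c={k:d[k] for k in("mtx","R","t")};g=cv2.cvtColor(d["im"],cv2.COLOR_RGB2GRAY)
cam=-c["R"].T@c["t"];print("cam",cam)
m=(g<120)
ys,xs=np.nonzero(m[180:206,100:440]);print("dark line x",xs.min()+100,xs.max()+100, [ (int(ys[xs==q].min()+180),int(ys[xs==q].max()+180)) for q in(xs.min(),xs.max())])
def blob(x,y,r=9):
    q=g[y-r:y+r+1,x-r:x+r+1];k=q<120;yy,xx=np.nonzero(k);return x-r+xx.mean(),y-r+yy.mean(),k.sum()
hl,hr=blob(120,212),blob(425,222);print(hl,hr)
for y in(195,205,230,238): print(y,[int(v) for v in g[y,105:130]],[int(v) for v in g[y+8,405:445]])
th=np.radians(-6.18);ey=np.array([-np.sin(th),np.cos(th)]);ex=np.array([np.cos(th),np.sin(th)])
for z in(0,10,20): 
    a,b=plane(c,hl[:2],z)[:2],plane(c,hr[:2],z)[:2];print("holes",z,np.linalg.norm(a-b),"mid ey",(a+b)@ey/2,"ex",(a+b)@ex/2)
pc=(323.2,221)
for z in(30,45): print("collar",z,plane(c,pc,z),plane(c,pc,z)[:2]@ey,plane(c,pc,z)[:2]@ex)
def rim(cx,cy):
    P=[]
    for a in np.arange(0,360,4):
        u=np.array([np.cos(np.radians(a)),np.sin(np.radians(a))]);r=np.arange(13,25,.5)
        pr=[g[int(round(cy+q*u[1])),int(round(cx+q*u[0]))] for q in r];P.append([cx+r[np.argmax(pr)]*u[0],cy+r[np.argmax(pr)]*u[1]])
    return cv2.fitEllipse(np.array(P,np.float32))[0]
A,B=rim(195,312),rim(259,313)
for z in(81,90,99):
    a,b=plane(c,A,z)[:2]@ey,plane(c,B,z)[:2]@ey;print(z,A,B,a,b,a-b)
print("cam ey",cam[:2]@ey)
E
```

```text
cam [606.23  32.47 335.64]
dark line x 111 430 [(186, 186), (197, 197)]
(np.float64(118.74603174603175), np.float64(212.8095238095238), np.int64(63)) (np.float64(424.45360824742266), np.float64(221.68041237113403), np.int64(97))
195 [190, 187, 184, 209, 210, 210, 212, 213, 212, 210, 214, 211, 213, 210, 212, 209, 211, 212, 213, 211, 212, 213, 211, 214, 210] [214, 216, 214, 212, 215, 213, 211, 215, 215, 211, 216, 212, 217, 213, 214, 212, 213, 212, 209, 211, 211, 212, 209, 212, 214, 213, 211, 210, 212, 213, 210, 213, 180, 184, 186, 185, 186, 188, 187, 190]
205 [190, 191, 191, 187, 185, 212, 212, 209, 211, 214, 213, 216, 209, 215, 211, 209, 210, 210, 212, 212, 212, 212, 212, 212, 208] [211, 209, 212, 211, 210, 212, 211, 212, 215, 213, 213, 211, 211, 211, 212, 210, 212, 213, 214, 212, 212, 212, 214, 212, 209, 210, 214, 208, 216, 213, 213, 189, 188, 186, 184, 186, 186, 185, 184, 185]
230 [189, 189, 185, 185, 183, 186, 186, 184, 204, 210, 213, 213, 212, 214, 211, 207, 207, 213, 211, 211, 210, 211, 211, 209, 214] [213, 213, 214, 213, 214, 212, 210, 211, 212, 211, 211, 212, 211, 211, 213, 213
[... 544 characters left out ...]
349328638 mid ey 145.4528419768377 ex 526.3755240931421
holes 20 285.45308485259955 mid ey 143.98159847406578 ex 528.6121250011005
collar 30 [536.32  38.6   30.  ] 96.11062136436433 529.0510750966733
collar 45 [539.75  38.3   45.  ] 96.18091153610814 532.4941996009243
81 (194.74209594726562, 312.875244140625) (256.9812927246094, 313.93817138671875) 198.91876036836595 147.90313203127715 51.0156283370888
90 (194.74209594726562, 312.875244140625) (256.9812927246094, 313.93817138671875) 195.335767686363 146.12321714608203 49.21255054028097
99 (194.74209594726562, 312.875244140625) (256.9812927246094, 313.93817138671875) 191.75277500436 144.3433022608869 47.40947274347309
cam ey 97.54286670300053
```

Request:
carry_out:
  deltas: [0, 0, 2, 0, 0, 0, 1, 0, 0, 0, 0, 0, 0, 1]

```text
clock: 18.45
eef_pos: [535.3, 38.1, 167.0]
tool_rot: [-3.14, 0.003, -0.107]
force: [-1.3, 3.4, 7.1]
width: 12.6
gripper_force: 61.4
```

```bash
python3 st.py;  python3 - <<'E'
from h import *
P=[]
for n,(x0,y0) in(("top",(255,230)),("scene",(285,140))):
    c=ctrl.calibration(n);im=ctrl.get_image(n);np.savez(f"pics/{n}5.npz",im=im,**c)
    P.append(cv2.resize(im[y0:y0+100,x0:x0+80,::-1],None,fx=5,fy=5,interpolation=cv2.INTER_NEAREST))
cv2.imwrite("pics/f5.png",np.hstack(P))
E
```

```text
18.45 [535.339  38.138 166.992] [-179.905    0.156   -6.121] [-1.33   3.438  7.11 ] [0.645 0.3   0.026] 12.627135271088376 [-0.249  0.524  0.188  1.878 -0.14   0.755 -1.661]
```

View pics/f5.png

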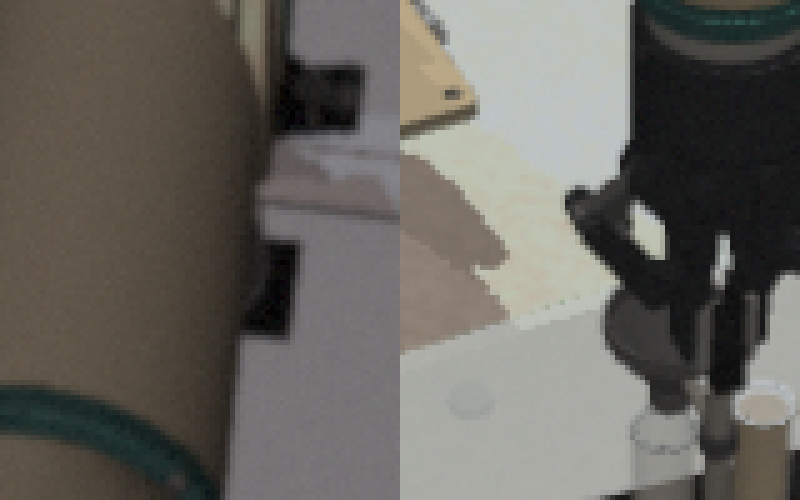

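The top view is blocked by the arm. The scene crop shows the spout end at crop (670,408) just above the empty tube's rim, centred at (665,430).

```bash
python3 - <<'E'
from h import *
np.set_printoptions(precision=2,suppress=True)
s=ctrl.calibration("scene")
for dz in (0,10): 
  for X in((474.5,43,85+dz),(474.5,43,104+dz),(474.5,48,104+dz),(479.5,43,104+dz)):print(X,proj(s,X))
d=np.load("pics/scene5.npz");g=cv2.cvtColor(d["im"],cv2.COLOR_RGB2GRAY)
for y in(215,217,219,221,223,226,230,234):print(y,[int(v) for v in g[y,326:352]])
E
```

```text
(474.5, 43, 85) [336.86 227.27]
(474.5, 43, 104) [336.94 221.5 ]
(474.5, 48, 104) [338.85 220.87]
(479.5, 43, 104) [337.87 222.85]
(474.5, 43, 95) [336.9  224.25]
(474.5, 43, 114) [336.98 218.42]
(474.5, 48, 114) [338.91 217.78]
(479.5, 43, 114) [337.91 219.76]
215 [171, 170, 171, 170, 171, 165, 134, 90, 42, 41, 42, 43, 46, 49, 44, 47, 53, 55, 77, 115, 87, 17, 17, 16, 21, 15]
217 [170, 171, 171, 171, 170, 171, 170, 170, 152, 37, 38, 37, 38, 37, 37, 52, 85, 97, 102, 115, 103, 42, 18, 19, 22, 33]
219 [171, 172, 170, 171, 170, 169, 169, 169, 152, 43, 44, 48, 51, 48, 49, 45, 52, 82, 97, 93, 62, 66, 60, 64, 72, 104]
221 [170, 171, 171, 171, 171, 171, 171, 164, 134, 101, 57, 47, 48, 47, 50, 55, 90, 133, 92, 91, 68, 69, 73, 73, 78, 117]
223 [169, 171, 172, 170, 170, 164, 146, 139, 150, 150, 153, 147, 129, 136, 148, 144, 136, 154, 151, 77, 66, 70, 73, 75, 73, 93]
226 [170, 171, 170, 171, 163, 134, 133, 150, 151, 151, 153, 152, 151, 151, 150, 147, 143, 133, 115, 51, 58, 69, 73, 73, 67, 53]
230 [172, 172, 172, 171, 167, 152, 139, 141, 140, 128, 121, 123, 136, 121, 121, 141, 141, 148, 152, 89, 39, 37, 39, 40, 41, 48]
234 [171, 170, 171, 170, 168, 153, 139, 141, 143, 145, 146, 147, 146, 145, 144, 139, 134, 139, 144, 114, 64, 72, 75, 73, 69, 66]
```

Request:
carry_out:
  deltas: [0, 0, 0, 0, 0.0008, 0, 1, 0, 0, 0, 0, 0.0007, 0, 1, 0, 0, 0, 0, 0, 0, 1]

```text
clock: 18.92
eef_pos: [535.3, 37.3, 167.0]
tool_rot: [-3.139, 0.003, -0.106]
force: [-0.5, 2.9, 6.6]
width: 12.7
gripper_force: 61.5
```

Request:
carry_out:
  deltas: [0, 0, 0, 0, 0, -0.0006, 1, 0, 0, 0, 0, 0, -0.0006, 1, 0, 0, 0, 0, 0, 0, 1]

```text
clock: 19.3
eef_pos: [535.6, 36.2, 168.0]
tool_rot: [-3.14, 0.002, -0.107]
force: [-0.7, 5.5, 2.6]
width: 13.0
gripper_force: 61.1
```

```bash
python3 st.py
```

```text
19.3 [535.615  36.215 167.997] [-179.937    0.113   -6.108] [-0.693  5.482  2.559] [1.758 0.436 0.075] 12.953469299606938 [-0.246  0.522  0.189  1.877 -0.139  0.756 -1.658]
```

Request:
carry_out:
  deltas: [0, 0, 0, 0, 0, 0, 0.7, 0, 0, 0, 0, 0, 0, 0.4, 0, 0, 0, 0, 0, 0, 0, 0, 0, 0, 0, 0, 0, -0.5, 0, 0, 0, 0, 0, 0, -1, 0, 0, 0, 0, 0, 0, -1, 0, 0, 0, 0, 0, 0, -1, 0, 0, 0, 0, 0, 0, -1]

```text
clock: 20.3
eef_pos: [536.5, 35.1, 168.3]
tool_rot: [3.142, -0.0, -0.107]
force: [0.4, -0.4, 0.3]
width: 85.3
gripper_force: 0.0
```

Request:
carry_out:
  deltas: [0, 0, 0, 0, 0, -0.02, -1, 0, 0, 0, 0, 0, -0.03, -1, 0, 0, 0, 0, 0, -0.04, -1, 0, 0, 0, 0.03, 0, -0.03, -1, 0, 0, 0, 0.04, 0, 0, -1, 0, 0, 0, 0.04, 0, 0, -1, 0, 0, 0, 0, 0, 0, -1, 0, 0, 0, 0, 0, 0, -1]

```text
clock: 21.3
eef_pos: [645.0, 23.4, 287.8]
tool_rot: [3.141, 0.002, -0.107]
force: [0.1, -0.2, -0.0]
width: 85.7
gripper_force: 0.0
```

```bash
python3 st.py;  python3 - <<'E'
from h import *
P=[]
for n,(x0,y0,w,h,f) in(("wrist",(130,60,400,400,1.2)),("scene",(290,140,100,150,3.2))):
    c=ctrl.calibration(n);im=ctrl.get_image(n);np.savez(f"pics/{n}6.npz",im=im,**c)
    P.append(cv2.resize(im[y0:y0+h,x0:x0+w,::-1],(int(w*f),480),interpolation=cv2.INTER_NEAREST))
cv2.imwrite("pics/f6.png",np.hstack(P))
E
```

```text
21.3 [644.97   23.36  287.808] [179.99    0.095  -6.145] [ 0.088 -0.171 -0.043] [ 0.009 -0.02  -0.064] 85.70372980922053 [-0.207  0.56   0.22   1.422 -0.126  1.175 -1.649]
```

View pics/f6.png

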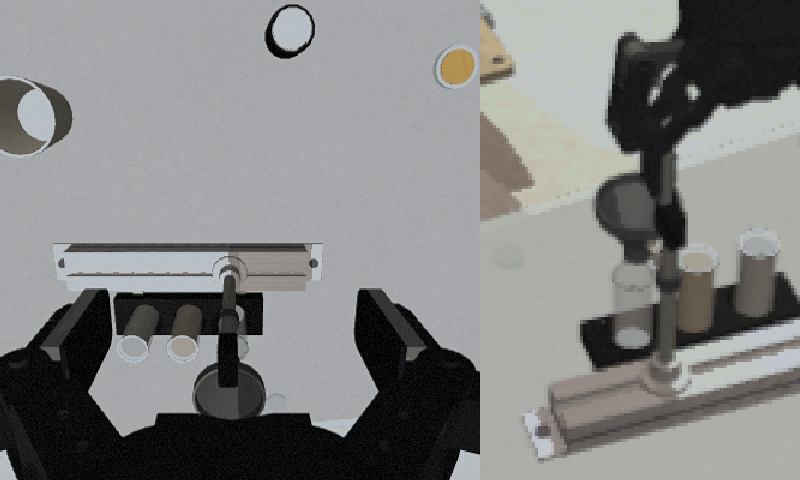

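The stand is upright and released: in the wrist crop the funnel rim is at (229,391) and the collar at (229,268). The scene crop shows the spout above the empty tube at (633,265). I'll check the offset numerically.

```bash
python3 - <<'E'
from h import *
np.set_printoptions(precision=2,suppress=True)
d=np.load("pics/wrist6.npz");c={k:d[k] for k in("mtx","R","t")};g=cv2.cvtColor(d["im"],cv2.COLOR_RGB2GRAY)
th=np.radians(-6.18);ey=np.array([-np.sin(th),np.cos(th)]);ex=np.array([np.cos(th),np.sin(th)])
def rim(cx,cy,r0,r1):
    P=[]
    for a in np.arange(0,360,4):
        u=np.array([np.cos(np.radians(a)),np.sin(np.radians(a))]);r=np.arange(r0,r1,.5)
        pr=[g[int(round(cy+q*u[1])),int(round(cx+q*u[0]))] for q in r];P.append([cx+r[np.argmax(pr)]*u[0],cy+r[np.argmax(pr)]*u[1]])
    return cv2.fitEllipse(np.array(P,np.float32))[0]
A,B=rim(243.3,350,9,18),rim(283.3,350,9,18)
m=((g<110)*255).astype(np.uint8);m[:362]=0;m[403:]=0;m[:,:288]=0;m[:,355:]=0
cn=max(cv2.findContours(m,cv2.RETR_EXTERNAL,cv2.CHAIN_APPROX_NONE)[0],key=len);F=cv2.fitEllipse(cv2.convexHull(cn))
print(A,B,F)
for z in(81,88,95):
    a,b=plane(c,A,z)[:2],plane(c,B,z)[:2];print(z,a@ey,b@ey,"empty ey",2*b@ey-a@ey,"ex",a@ex,b@ex)
for z in(150,155,165):f=plane(c,F[0],z);print("fun",z,f[:2]@ey,f[:2]@ex)
for y in(340,346,352,356):print(y,[int(v) for v in g[y,305:345]])
print("cam",(-c["R"].T@c["t"]))
e=np.load("pics/scene6.npz");q=cv2.cvtColor(e["im"],cv2.COLOR_RGB2GRAY)
for y in(216,218,220,222,226,230,234):print(y,[int(v) for v in q[y,326:352]])
E
```

```text
(240.92176818847656, 349.8983459472656) (281.37890625, 350.32427978515625) ((320.2159118652344, 388.16497802734375), (57.4727897644043, 61.324920654296875), 94.75233459472656)
81 196.0176721632863 145.4608410395614 empty ey 94.90400991583647 ex 458.8569195258725 458.25877205790346
88 194.08757867105572 144.47308641482292 empty ey 94.85859415859011 ex 463.5312754516761 462.94427697376494
95 192.1574851788252 143.48533179008444 empty ey 94.81317840134369 ex 468.2056313774797 467.62978188962643
fun 150 96.21331989601256 458.44532783841464
fun 155 96.15222300451558 462.5423820195696
fun 165 96.03002922152157 470.73649038187943
340 [172, 173, 173, 174, 172, 179, 124, 27, 13, 0, 19, 0, 6, 0, 6, 12, 1, 1, 17, 0, 17, 0, 59, 123, 107, 96, 133, 130, 127, 135, 154, 174, 172, 175, 174, 176, 173, 175, 174, 173]
346 [168, 168, 165, 169, 174, 143, 45, 21, 1, 8, 11, 9, 1, 11, 7, 0, 10, 0, 9, 15, 15, 4, 32, 145, 145, 144, 140, 142, 125, 134, 115, 169, 171, 171, 168, 167, 173, 170, 169, 171]
352 [171, 169, 170, 174, 176, 127, 24, 0, 7, 16, 12, 6, 13, 0, 4, 13, 3, 14, 10, 13, 8, 0, 31, 149, 145, 141, 1
[... 453 characters left out ...]
6, 45, 45, 47, 49, 49, 59, 107, 153, 139, 57, 68, 69, 52, 56, 105]
220 [173, 173, 174, 173, 173, 172, 173, 172, 151, 59, 47, 48, 49, 48, 49, 53, 75, 100, 96, 95, 75, 70, 75, 75, 72, 108]
222 [173, 174, 173, 173, 173, 174, 168, 154, 143, 129, 131, 126, 97, 100, 112, 122, 156, 161, 114, 87, 73, 70, 76, 75, 73, 112]
226 [172, 172, 173, 173, 167, 136, 135, 152, 153, 155, 154, 155, 154, 152, 152, 150, 147, 137, 121, 43, 53, 62, 71, 69, 60, 57]
230 [175, 174, 174, 174, 170, 153, 141, 144, 143, 130, 123, 125, 139, 122, 123, 144, 143, 150, 162, 128, 52, 44, 43, 43, 48, 60]
234 [174, 173, 173, 172, 169, 154, 141, 144, 146, 147, 149, 148, 148, 147, 144, 140, 137, 141, 146, 116, 66, 72, 75, 74, 69, 67]
```

```bash
python3 -c "
from cell import ctrl
print(ctrl.finish_job())"
```

```text
the job is handed in; nothing more can be done
None
```

I mounted and locked the funnel stand on the rail, with its spout measured about 1.3 mm along the rail from the empty tube's axis (limit 6 mm). I then released it standing upright and handed the job in at about 21 s; the hand-in call returned no verdict.

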